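# Fetch the repair tin from the middle of the shadow board

### The job

The green repair tin on the plywood board is hemmed in: stand the bottle, the dropper bottle and the red carton from around it on the black rubber mat first, all three upright and let go. Then fetch the tin and lay it flat, squarely in the middle of the blue pad (not the red one), and afterwards put the three things back on the board, each upright on the spot where it stood at the start and the carton turned as it was. Do not tip any of them over, and do not shift the grease tub or the mug.

Things in the scene. Friction and masses are not known exactly. Their poses are not given: they have to be found in the camera images.
- tin: The thing to fetch: dark green rectangular tin with rounded corners, lying flat in the middle of the board. 52 (own x) x 90 (own y) x 23 mm high, about 90 g. Origin: centre of its underside, z up. It is to be gripped across the 52 mm, from above.
- bottle: Tall slim dark round bottle with a printed label and a tan cap, standing on the board: diameter 44 to 46 mm up to 125 mm, cap 42 mm across above that, 153 mm high in all, about 160 g; grip it near the top. Origin: centre of its underside, z up its axis.
- dropper: Small brown round dropper bottle with a black rubber top, standing on the board: body diameter 33 mm up to 62 mm, then a 24 mm collar up to 77 mm and a thin top, 102 mm high, about 70 g; grip it high on the body or at the collar. Origin: centre of its underside, z up its axis.
- carton: Red carton with a white label, standing upright on the board: 42 (own x) x 65 (own y) x 85 mm high, about 60 g. Origin: centre of its underside, z up. It can be gripped only across the 42 mm. (Alike cartons and bottles at the back of the bench are part of the room.)
- board: Flat plywood board fixed on the bench, 210 (own x) x 220 (own y) x 10 mm; origin: centre of its underside, x roughly away from the robot. Flush grey marks: 58 x 96 mm in the middle (tin), and three of 44 x 72 mm at board x, y = (-55, 46), (-55, -46) and (55, 0) mm. Bottle, dropper and carton stand one on each, in any order, within 5 mm of its middle, so 5 to 15 mm from the tin.
- mat: Side area: flat black rubber mat fixed on the bench at the right, 260 (own x) x 150 (own y) mm, 4 mm thick; origin: centre of its underside, x roughly away from the robot. Empty at the start.
- blue_pad: Target of the tin: flat blue pad fixed on the bench at the left, 84 (own x) x 120 (own y) mm, 5 mm thick; origin: centre of its underside. The tin's long side belongs along the pad's long side (own y), either way round.
- red_pad: Flat red pad, the same size, fixed at the left; it belongs to another job. It and the blue pad swap places between starts.
- tub: Bystander: round black grease tub with a yellow-green lid, 70 mm across, 74 mm high, standing loose beyond the mat. Origin: centre of its underside.
- mug: Bystander: white enamel mug with a blue rim and a handle, 84 x 116 x 78 mm high, standing loose to the right of the mat. Origin: centre of its underside.

How it is judged:
On the way, in this order (a step that is already met when the one before it is completed fails the run):
1. bottle, dropper bottle and carton all stand upright on the black mat, released, with the tin still in its place (x of bottle in the frame of mat between -0.118 and 0.118 m and y of bottle in the frame of mat between -0.063 and 0.063 m and z of bottle in the frame of mat between 0 and 0.009 m and angle between each of bottle, dropper, carton's own z axis and vertical below 0.1 rad and linear speed of each of bottle, dropper, carton below 0.02 m/s and angular speed of each of bottle, dropper, carton below 0.2 rad/s and contact force between the fingers and bottle below 0.05 N and x of dropper in the frame of mat between -0.118 and 0.118 m and y of dropper in the frame of mat between -0.063 and 0.063 m and z of dropper in the frame of mat between 0 and 0.009 m and contact force between the fingers and dropper below 0.05 N and x of carton in the frame of mat between -0.118 and 0.118 m and y of carton in the frame of mat between -0.063 and 0.063 m and z of carton in the frame of mat between 0 and 0.009 m and contact force between the fingers and carton below 0.05 N and distance of tin from where it was at the start of the episode below 0.015 m), for 0.2 s.
2. the tin lies flat in the middle of the blue pad, square to it, released (horizontal distance between tin and blue_pad below 0.015 m and angle between the y axis of tin and the y axis of blue_pad, either way round below 0.26 rad and angle between tin's own z axis and vertical below 0.1 rad and z of tin in the frame of blue_pad between 0.001 and 0.01 m and linear speed of tin below 0.02 m/s and angular speed of tin below 0.2 rad/s and contact force between the fingers and tin below 0.05 N), for 0.2 s.
At the end, for the whole second after the job is handed in: Tin flat on the blue pad, centred within 15 mm and square within 0.26 rad; bottle, dropper bottle and carton upright within 15 mm of where each stood at the start, carton square to the board within 0.3 rad; all released and at rest (all of step 2 and distance of each of bottle, dropper, carton from where it was at the start of the episode below 0.015 m and angle between each of bottle, dropper, carton's own z axis and vertical below 0.1 rad and linear speed of each of bottle, dropper, carton below 0.02 m/s and angular speed of each of bottle, dropper, carton below 0.2 rad/s and contact force between the fingers and bottle below 0.05 N and contact force between the fingers and dropper below 0.05 N and contact force between the fingers and carton below 0.05 N and angle between the x axis of carton and the x axis of board, either way round below 0.3 rad); the robot touches nothing.
It fails at once if the bottle, the dropper bottle or the carton is tipped over (angle between any of bottle, dropper, carton's own z axis and vertical above 0.6 rad).
It fails at once if the grease tub or the mug is shifted by more than 20 mm (distance of any of tub, mug from where it was at the start of the episode above 0.02 m).
It also fails if it takes over 134 s, if anything falls off the work surface, if the arm or the gripper's body presses on something with over 40 N, if the wrist force passes 120 N, or if a joint passes its speed limit or range.

### The arm

A 6-joint arm with a two-finger parallel gripper is mounted at the origin on a cart in front of the work surface, level with it; the furniture and walls round the work are solid. World frame = base frame: x ahead of the robot, y to its left, z up, the work surface at z = 0. Lengths are in m, angles in rad, forces in N, time in s.
With the tool pointing down it reaches from about 0.3 to 1 m from the base axis. Payload 5.1 kg.
Tool frame: the origin (TCP) lies on the front face of the gripper's body, between the roots of the fingers; the fingertips stand 78 mm ahead of it and the grasp point (between the pads) lies 59 mm ahead of it (ctrl.grasp_offset is the y of the grasp point in the tool frame, in m); y points along the fingers, x is the direction in which the jaws open and shut, and the axes are right-handed (so a half turn about y gives the same grasp; the last joint's range is limited). The gripper opens to 95 mm and grips with 3 to 60 N. Pads are 20 mm wide; open, the fingers measure 119 mm over their backs; the gripper's body (75 mm by 180 mm) begins 59 mm behind the grasp point.
Start: joints at [-1.251, 0.124, 1.65, -0, 1.367, -0.083], TCP at [0.255, -0.598, 0.292] pointing down, gripper open.
Joint ranges: [-2.61, 2.61], [-1.02, 2.33], [0.03, 2.71], [-1.35, 4.49], [0.32, 2.68], [-2.91, 2.91]. Speed limits (rad/s): [2.57, 2.57, 3.14, 3.14, 3.14, 3.14].

### API

Orientations are given as a rotation vector (axis times angle).
In Python, from bench import ctrl gives the robot as it stands.
- The arm moves only by the tool send_rows, never from a script. Its argument "rows" is a list of rows, each a list of 2 entries, a list of its own where there are three numbers: the shift along the tool's x, y, z in m, then the turn about the tool's y in degrees. In form: [[[tx, ty, tz], yaw], ...]. A call has exactly 8 rows; each row is the pose to reach, as a shift and turn from the pose commanded when the call began, along the tool's axes at that moment; what a row does not reach only later rows make up. A row lasts 1/12 s, in which the tool goes at most 41.7 mm and 7.16 degrees, less where a joint would pass 70% of its speed; a pose out of reach is approached as far as the arm can. A call with a gripper value outside its range is refused whole. "hand" is the finger opening in m, from 0 to 0.0951, set as the call begins (left out, the last holds). The fingers move at their own pace and stop on an object; "force" is the grip in N (left out, the last holds). Time passes only in rows, so rows that repeat a pose let the fingers close, or fill a call up. It gives the time, the measured TCP pose, the force and the opening at its end, in the units of the state.
- ctrl.get_state(): the state, without advancing time (a new reading comes with each control period).
- ctrl.read_camera(name): name is "scene" or "top" or "wrist"; returns the picture (420x560x3 uint8, red, green, blue); there is no depth.
- ctrl.calibration(name): a dict with "mtx" (3x3 intrinsics, pixels), "k1" (the pictures are not rectified: a ray, as slopes to the right and down, at radius r is drawn at 1 + k1 r^2 times it, then the intrinsics apply), "rvec" (rotation vector, rad) and "tvec" (3), from world to camera coordinates, as OpenCV has them; the wrist camera has in their place "T_tool_cam" (4x4, takes a point from camera to tool coordinates, whose origin is the TCP and whose axes are the tool frame's). Camera axes: x right, y down, z forward; pixel columns grow to the right and rows downward; lengths in m; the calibration is good to about 2 mm. A picture is of the moment at which its call begins: read the wrist's pose just before it. calibration takes no time and is no camera call.
- ctrl.sign_off(): hands the job in, once; it reports no verdict.
The state is a dict: "time": time; "q": joint angles; "qvel": joint speeds; "joint_efforts": joint torques, N m; "eef_pos": TCP position; "ee_rot": TCP orientation; "wrist_force": force on the tool from outside, world axes, zero at the start; "torque": the same for the moment, N m; "grip_width": finger opening in m.
Only numpy, scipy, OpenCV 4.12 (cv2) and the standard library are available. Lean on these libraries where they do the work, as an engineer would, in place of code of your own. Each camera call takes 0.05 s, during which the arm holds its last target. There are 200 camera calls.

## Working session

There is one attempt and no reset: what is moved stays moved. The work goes in short steps, Python scripts to look and compute and a tool call to move; the robot and the scene stay as the last step left them, time stands still between calls to the robot, and variables do not carry over. Pictures are saved under pics/ and viewed, about 12 in all and at most 16, crops included, and the job is handed in when it is done.

Besides the shell and the picture viewer there is one more tool, called after "Request:" in YAML: its name, and indented under it one key for each argument. send_rows: Moves the arm, as the interface text tells. Its arguments: {"type":"object","properties":{"rows":{"type":"array"},"hand":{"type":"number"},"force":{"type":"number"}},"required":["rows"]}

```bash
ls; mkdir -p pics; cat > h.py <<'E'
import numpy as np, cv2
from bench import ctrl
from scipy.spatial.transform import Rotation as R
def snap(n,f):
    im=ctrl.read_camera(n); cv2.imwrite('pics/'+f,cv2.cvtColor(im,cv2.COLOR_RGB2BGR)); return im
def cam(n,st=None):
    c=ctrl.calibration(n)
    if n=='wrist':
        T=np.eye(4); T[:3,:3]=R.from_rotvec(st['ee_rot']).as_matrix(); T[:3,3]=st['eef_pos']
        M=np.linalg.inv(T@np.array(c['T_tool_cam'])); Rm,t=M[:3,:3],M[:3,3]
    else: Rm=R.from_rotvec(np.ravel(c['rvec'])).as_matrix(); t=np.ravel(c['tvec'])
    return np.array(c['mtx']),float(c['k1']),Rm,t
def proj(C,P):
    K,k,Rm,t=C
    return cv2.projectPoints(np.array(P,float).reshape(-1,3),cv2.Rodrigues(Rm)[0],t,K,np.array([k,0,0,0.]))[0][:,0]
def unproj(C,uv,z):
    K,k,Rm,t=C
    s=cv2.undistortPoints(np.array(uv,float).reshape(-1,1,2),K,np.array([k,0,0,0.]))[:,0]
    d=np.c_[s,np.ones(len(s))]@Rm; o=-Rm.T@t
    return o+d*((z-o[2])/d[:,2])[:,None]
E
python3 - <<'E'
from h import *
s=ctrl.get_state(); print(s)
snap('top','top0.png');snap('scene','scene0.png')
for n in('top','scene'):
    C=cam(n);print(n,C[0],C[1],-C[2].T@C[3])
print(ctrl.calibration('wrist')); print(R.from_rotvec(s['ee_rot']).as_matrix())
E
```

```text
pics
{'time': 0.0, 'q': array([-1.25060012e+00,  1.24478560e-01,  1.65165983e+00, -3.58163136e-05,
        1.36748703e+00, -8.26119561e-02]), 'qvel': array([ 0.00059967,  0.00055601,  0.00114588,  0.00051019, -0.00091244,
       -0.00079716]), 'joint_efforts': array([-4.29613056e-05, -4.17604494e+01, -3.59931564e+01,  7.74640124e-02,
        4.93131776e-02, -1.57257641e-04]), 'eef_pos': array([ 0.25461017, -0.59753813,  0.29101244]), 'ee_rot': array([-1.37199918,  0.90873713, -0.90607216]), 'wrist_force': array([-0.15385008,  0.28970168, -0.24466935]), 'torque': array([ 0.0219748 ,  0.00916583, -0.01606932]), 'grip_width': 0.0948085347751496}
top [[543.53234716   0.         276.31321975]
 [  0.         543.53234716 206.36230803]
 [  0.           0.           1.        ]] 0.04077571660777521 [ 0.23702055 -0.05715748  1.5663484 ]
scene [[430.7596976    0.         272.14169211]
 [  0.         430.7596976  204.63486924]
 [  0.           0.           1.        ]] -0.0627313367897086 [0.15593747 0.76068511 0.74545094]
{'mtx': array([[315.07155369,   0.        , 285.7723563 ],
       [  0.        , 315.07155369, 207.33764804],
       [  0.        ,   0.        ,   1.        ]]), 'k1': -0.0006406639031646055, 'T_tool_cam': array([[ 9.99999814e-01, -1.93057457e-04,  5.78738972e-04,
        -7.65056312e-04],
       [-6.09905119e-04, -2.92984169e-01,  9.56117098e-01,
        -9.35802325e-02],
       [-1.50241784e-05, -9.56117273e-01, -2.92984232e-01,
         8.29865653e-02],
       [ 0.00000000e+00,  0.00000000e+00,  0.00000000e+00,
         1.00000000e+00]])}
[[ 3.92009298e-01 -6.73115528e-04  9.19961009e-01]
 [-9.19959018e-01  1.91840995e-03  3.92009853e-01]
 [-2.02873027e-03 -9.99997933e-01  1.32795838e-04]]
```

View pics/top0.png

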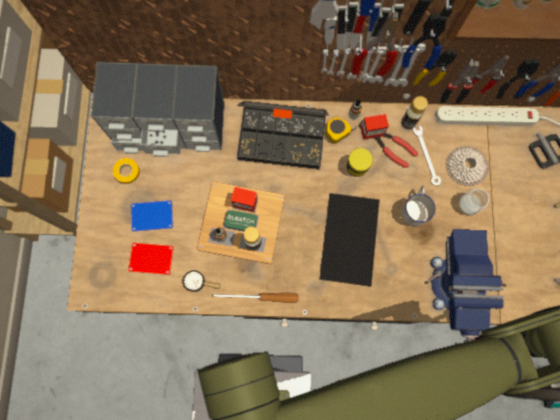

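View pics/scene0.png

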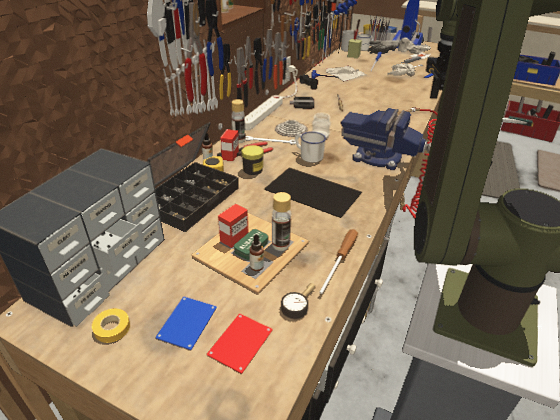

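Top view: board centred ~(242,223), carton (244,199), tin (241,220), dropper (219,234), bottle (252,238). Blue pad (152,216), red (151,259), mat (350,240), tub (360,161), mug (419,208). Now I'll measure these.

```bash
python3 - <<'E'
from h import *
im=cv2.cvtColor(cv2.imread('pics/top0.png'),cv2.COLOR_BGR2RGB)
C=cam('top'); print('origin px',proj(C,[[0,0,0],[.5,0,0],[.5,.3,0]]))
hsv=cv2.cvtColor(im,cv2.COLOR_RGB2HSV)
def reg(name,mask,box,z):
    m=np.zeros(mask.shape,np.uint8);x0,y0,x1,y1=box;m[y0:y1,x0:x1]=mask[y0:y1,x0:x1]
    n,l,s,_=cv2.connectedComponentsWithStats(m);i=1+np.argmax(s[1:,4])
    ys,xs=np.where(l==i);P=unproj(C,np.c_[xs,ys],z)[:,:2]
    r=cv2.minAreaRect((P*1000).astype(np.float32)); print(name,len(xs),'mean',P.mean(0).round(4),'rect',np.round(r[0],1),np.round(r[1],1),round(r[2],1)); 
H,S,V=[hsv[...,i].astype(int) for i in range(3)]
reg('blue',(H>100)&(H<130)&(S>150),(120,190,185,240),.005)
reg('red',((H<8)|(H>172))&(S>150),(120,235,185,285),.005)
reg('mat',V<45,(310,185,390,295),.004)
reg('carton',((H<8)|(H>172))&(S>140),(225,180,265,215),.085)
reg('tin',(H>50)&(H<95)&(S>60),(220,205,262,235),.033)
reg('lid',(H>22)&(H<40)&(S>130),(340,140,380,180),.074)
reg('board?',(V>140)&(S<140),(195,178,290,268),.01)
cr=cv2.resize(cv2.cvtColor(im,cv2.COLOR_RGB2BGR)[175:275,190:290],None,fx=6,fy=6,interpolation=cv2.INTER_CUBIC);cv2.imwrite('pics/c0.png',cr)
E
```

```text
origin px [[249.98605886 428.81381268]
 [257.39179758 244.30441408]
 [154.34665197 241.16698785]]
blue 1006 mean [0.5753 0.3141] rect [575.6 313.6] [ 79.3 114.6] 6.7
red 1194 mean [0.4492 0.3056] rect [449.5 305.8] [120.7  83.7] 86.9
mat 2328 mean [ 0.5205 -0.2685] rect [ 525.1 -267.9] [140.2 250.2] 84.1
carton 411 mean [0.6156 0.0396] rect [613.3  40.6] [71.8 56.8] 77.3
tin 274 mean [0.5631 0.0546] rect [561.7  51.1] [85.5 48.1] 81.3
lid 536 mean [ 0.7397 -0.287 ] rect [ 738.3 -288.7] [82.3 69.1] 0.0
board? 3416 mean [0.5639 0.0409] rect [563.9  48.9] [265.9 280. ] 1.8
```

View pics/c0.png

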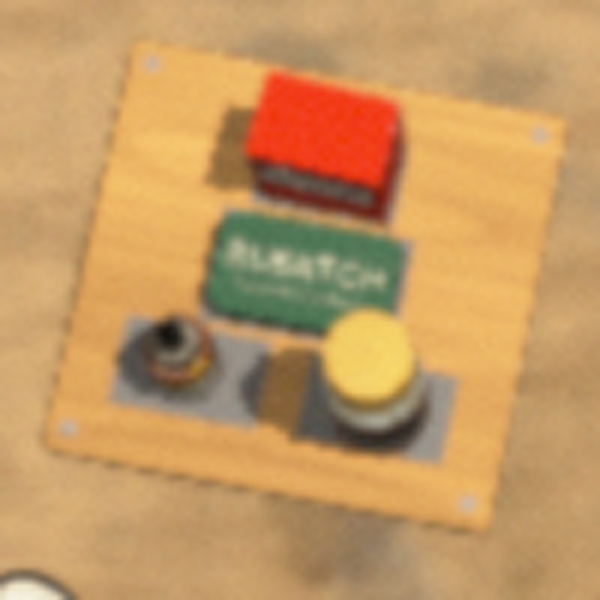

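Request:
send_rows:
  rows:
    - [[-0.03,-0.005,0.02],-7]
    - [[-0.06,-0.01,0.04],-14]
    - [[-0.09,-0.015,0.06],-21]
    - [[-0.12,-0.02,0.08],-28]
    - [[-0.15,-0.025,0.1],-35]
    - [[-0.18,-0.03,0.12],-42]
    - [[-0.21,-0.035,0.14],-49]
    - [[-0.24,-0.04,0.16],-56]
  hand: 0.095
  force: 25

```text
time: 0.77
eef_pos: [0.3077, -0.3126, 0.3319]
ee_rot: [-1.565, 0.146, -0.145]
wrist_force: [0.9, -1.1, 1.4]
grip_width: 0.0951
```

```bash
cat >> h.py <<'E'
def plan(tgt,th=None):
    """shift in tool axes (and yaw) to TCP target tgt, tool-x world heading th deg"""
    s=ctrl.get_state(); M=R.from_rotvec(s['ee_rot']).as_matrix()
    cur=np.degrees(np.arctan2(M[1,0],M[0,0]))
    yaw=0 if th is None else -((th-cur+180)%360-180)
    print('t',round(s['time'],2),'pos',s['eef_pos'].round(4),'head',round(cur,2),'grip',round(s['grip_width'],4),'F',s['wrist_force'].round(1))
    print('  shift',(M.T@(np.array(tgt)-s['eef_pos'])).round(4),'yaw',round(yaw,2))
E
python3 - <<'E'
from h import *
C=cam('top')
c=(np.array([(136,42),(565,119),(490,529),(47,450)])+.5)/6-.5+[190,175]
P=unproj(C,c,.01)[:,:2]; print(P.round(4),P.mean(0))
for i in range(4): d=P[(i+1)%4]-P[i]; print(np.linalg.norm(d).round(3),np.degrees(np.arctan2(d[1],d[0])).round(1))
def q(n,u,v,z): print(n,unproj(C,(np.array([[u,v]])+.5)/6-.5+[190,175],z).round(4))
q('cap',370,358,.163);q('drop',170,332,.112)
plan([.59,.05,.33],-11)
E
```

```text
[[ 0.6828  0.1412]
 [ 0.6501 -0.0725]
 [ 0.446  -0.0422]
 [ 0.4776  0.1719]] [0.56412808 0.0495907 ]
0.216 -98.7
0.206 171.6
0.216 81.6
0.208 -8.5
cap [[0.4988 0.0112 0.163 ]]
drop [[0.5174 0.1048 0.112 ]]
t 0.77 pos [ 0.3077 -0.3126  0.3319] head -10.61 grip 0.0951 F [ 0.9 -1.1  1.4]
  shift [0.2107 0.0021 0.4084] yaw 0.39
```

Request:
send_rows:
  rows:
    - [[0.015,0,0.03],-0.3]
    - [[0.03,0,0.06],-0.6]
    - [[0.05,0,0.1],-1]
    - [[0.065,0,0.13],-1.3]
    - [[0.08,0,0.16],-1.6]
    - [[0.1,0,0.2],-2]
    - [[0.115,0,0.23],-2]
    - [[0.13,0,0.26],-2]

```text
time: 1.43
eef_pos: [0.4855, -0.0816, 0.3319]
ee_rot: [-1.567, 0.122, -0.121]
wrist_force: [0.5, -0.7, -0.4]
grip_width: 0.0951
```

Request:
send_rows:
  rows:
    - [[0.015,0,0.03],0]
    - [[0.03,0,0.06],0]
    - [[0.05,0,0.1],0]
    - [[0.07,0,0.13],0]
    - [[0.075,0,0.14],0]
    - [[0.08,0,0.148],0]
    - [[0.08,0,0.148],0]
    - [[0.08,0,0.148],0]

```text
time: 2.1
eef_pos: [0.5864, 0.0494, 0.3319]
ee_rot: [-1.568, 0.123, -0.122]
wrist_force: [0.4, 0.2, -0.8]
grip_width: 0.0949
```

```bash
python3 - <<'E'
from h import *
import pickle
plan([.59,.05,.33],-8.5)
s=ctrl.get_state(); snap('wrist','w1.png'); pickle.dump(s,open('w1.pkl','wb'))
E
```

```text
t 2.1 pos [0.5864 0.0494 0.3319] head -8.93 grip 0.0949 F [ 0.4  0.2 -0.8]
  shift [0.0035 0.0019 0.0011] yaw -0.43
```

View pics/w1.png

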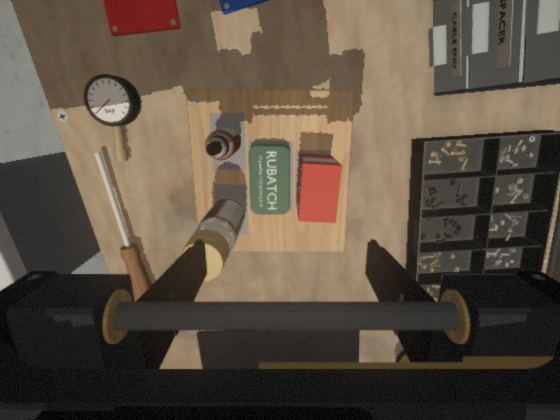

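```bash
cat > m.py <<'E'
from h import *
import pickle
s=pickle.load(open('w1.pkl','rb'));C=cam('wrist',s);T=cam('top')
b=unproj(C,[(190,91),(353,91),(345,252)],.01)[:,:2]; print('board',b.round(4),'mid',(b[0]+b[2])/2)
for i in(0,1): d=b[i+1]-b[i]; print(np.linalg.norm(d),np.degrees(np.arctan2(d[1],d[0])))
im=cv2.imread('pics/w1.png');hsv=cv2.cvtColor(im,cv2.COLOR_BGR2HSV);H,S,V=[hsv[...,i].astype(int) for i in range(3)]
def big(mask,box,z,n):
    m=np.zeros(mask.shape,np.uint8);x0,y0,x1,y1=box;m[y0:y1,x0:x1]=mask[y0:y1,x0:x1]
    m=cv2.morphologyEx(m,cv2.MORPH_CLOSE,np.ones((7,7)));k,l,st,_=cv2.connectedComponentsWithStats(m);i=1+np.argmax(st[1:,4])
    ys,xs=np.where(l==i);P=unproj(C,np.c_[xs,ys],z)[:,:2]*1000;r=cv2.minAreaRect(P.astype(np.float32))
    print(n,len(xs),st[i][:4],'mean',P.mean(0).round(1),'rect',np.round(r[0],1),np.round(r[1],1),round(r[2],2))
big((H>45)&(H<95)&(S>60),(240,130,300,225),.033,'tin')
big(((H<8)|(H>172))&(S>180)&(V>120),(285,140,355,235),.095,'carton top')
big((H>12)&(H<30)&(S>90)&(V>80),(180,220,225,285),.163,'cap')
print('tip',unproj(C,[(214,147)],.112))
cr=cv2.resize(im[70:290,170:370],None,fx=2.7,fy=2.7,interpolation=cv2.INTER_CUBIC)
th=np.linspace(0,2*np.pi,60)
def circ(c,r,z,col):
    P=proj(C,np.c_[c[0]+r*np.cos(th),c[1]+r*np.sin(th),0*th+z]); cv2.polylines(cr,[((P-[170,70]+.5)*2.7).astype(np.int32)],True,col,1)
B=np.array([.5641,.0496]);a=np.radians(-8.5);Rb=np.array([[np.cos(a),-np.sin(a)],[np.sin(a),np.cos(a)]])
bo,dr=[.5005,.0115],[.5165,.1035]
circ(bo,.0225,.01,(255,255,0));circ(bo,.021,.163,(0,0,255));circ(bo,.0225,.135,(255,255,0))
circ(dr,.0165,.01,(255,255,0));circ(dr,.0165,.072,(255,255,0));circ(dr,.004,.112,(0,0,255))
def rect(c,w,h,z,col):
    q=np.array(c)+np.array([(-w,-h),(w,-h),(w,h),(-w,h)])/2@Rb.T
    P=proj(C,np.c_[q,[z]*4]);cv2.polylines(cr,[((P-[170,70]+.5)*2.7).astype(np.int32)],True,col,1)
rect(B,.21,.22,.01,(255,0,255));rect(B+Rb@[.055,0],.042,.065,.095,(255,255,0));rect(B+Rb@[.055,0],.042,.065,.01,(0,255,0));rect(B,.052,.09,.033,(255,0,0))
print('carton guess',B+Rb@[.055,0])
cv2.imwrite('pics/w1o.png',cr)
E
python3 m.py
```

```text
board [[ 0.4851  0.1734]
 [ 0.6845  0.142 ]
 [ 0.6528 -0.0739]] mid [0.56892171 0.04973523]
0.20193410483813803 -8.938039710556378
0.21820221407452564 -98.36986774298487
tin 3 [279 145   2   2] mean [584.9  92.5] rect [585.   92.3] [1.7 0.9] 35.52Traceback (most recent call last):
  File "m.py", line 13, in <module>
    big(((H<8)|(H>172))&(S>180)&(V>120),(285,140,355,235),.095,'carton top')
    ~~~^^^^^^^^^^^^^^^^^^^^^^^^^^^^^^^^^^^^^^^^^^^^^^^^^^^^^^^^^^^^^^^^^^^^^
  File "m.py", line 9, in big
    m=cv2.morphologyEx(m,cv2.MORPH_CLOSE,np.ones((7,7)));k,l,st,_=cv2.connectedComponentsWithStats(m);i=1+np.argmax(st[1:,4])
                                                                                                          ~~~~~~~~~^^^^^^^^^^
    return _wrapfunc(a, 'argmax', axis=axis, out=out, **kwds)
    return bound(*args, **kwds)
ValueError: attempt to get argmax of an empty sequence
```

```bash
python3 -c "
import cv2;i=cv2.imread('pics/w1.png');h=cv2.cvtColor(i,cv2.COLOR_BGR2HSV)
for u,v in[(255,160),(283,200),(320,190),(205,262),(215,270)]:print(h[v,u])"
sed -i 's/(S>60),(240/(S>35)\&(V<110),(240/; s/(S>180)&(V>120)/(S>130)\&(V>140)/' m.py; python3 m.py
```

```text
[ 59  52 113]
[ 48  48 118]
[  4 159 193]
[ 16 108  73]
[ 20  94 197]
board [[ 0.4851  0.1734]
 [ 0.6845  0.142 ]
 [ 0.6528 -0.0739]] mid [0.56892171 0.04973523]
0.20193410483813803 -8.938039710556378
0.21820221407452564 -98.36986774298487
tin 176 [250 145  40  62] mean [577.8  75.9] rect [566.2  56.6] [78.3 48.9] 81.07
carton top 2215 [298 163  44  60] mean [621.1  42.7] rect [620.8  41.8] [64.3 41.8] 77.7
cap 1083 [180 230  45  52] mean [511.3  21.9] rect [509.2  20. ] [43.1 44.6] 27.56
tip [[0.5237175  0.10923172 0.112     ]]
carton guess [0.61849587 0.04147048]
```

View pics/w1o.png

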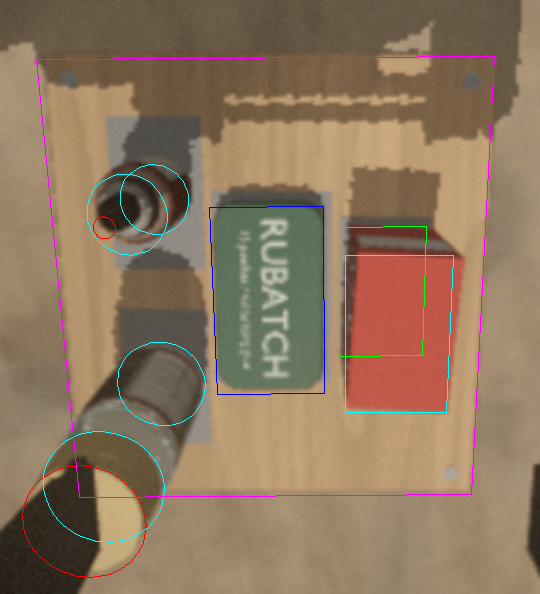

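Wrist view: tin and carton match the model to within ~3 mm; the bottle is at about (.501,.014). Bottle first.

Request:
send_rows:
  rows:
    - [[-0.03,0,-0.02],0]
    - [[-0.06,0,-0.035],0]
    - [[-0.079,0.0,-0.048],0]
    - [[-0.079,0.03,-0.048],0]
    - [[-0.079,0.06,-0.048],0]
    - [[-0.079,0.09,-0.048],0]
    - [[-0.079,0.11,-0.048],0]
    - [[-0.079,0.12,-0.048],0]

```text
time: 2.82
eef_pos: [0.4988, 0.0137, 0.209]
ee_rot: [-1.568, 0.128, -0.12]
wrist_force: [-0.2, 0.4, -0.3]
grip_width: 0.0949
```

```bash
python3 - <<'E'
from h import *
plan([.501,.014,.212],-8.5)
C=cam('wrist',ctrl.get_state()); im=snap('wrist','w2.png'); 
th=np.linspace(0,2*np.pi,60);im=im[...,::-1].copy()
P=proj(C,np.c_[.501+.021*np.cos(th),.014+.021*np.sin(th),0*th+.163]);cv2.polylines(im,[P.astype(np.int32)],True,(255,0,255),1)
cv2.imwrite('pics/w2.png',im)
E
```

```text
t 2.82 pos [0.4988 0.0137 0.209 ] head -9.05 grip 0.0949 F [-0.2  0.4 -0.3]
  shift [ 0.0021 -0.003   0.0007] yaw -0.55
```

View pics/w2.png

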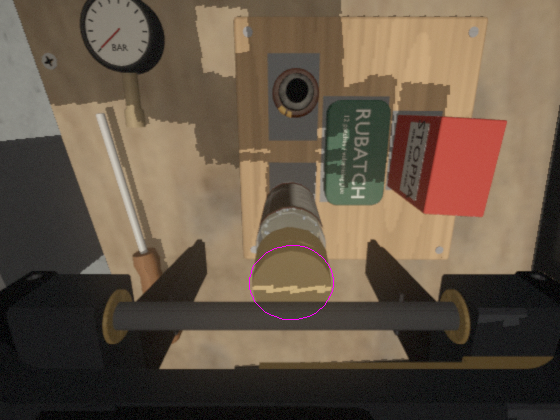

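Request:
send_rows:
  rows:
    - [[0.002,-0.003,0],0]
    - [[0.002,-0.003,0],0]
    - [[0.002,-0.003,0],0]
    - [[0.002,-0.003,0],0]
    - [[0.002,-0.003,0],0]
    - [[0.002,-0.003,0],0]
    - [[0.002,-0.003,0],0]
    - [[0.002,-0.003,0],0]
  hand: 0.03
  force: 20

```text
time: 3.53
eef_pos: [0.5033, 0.0146, 0.2154]
ee_rot: [-1.567, 0.122, -0.122]
wrist_force: [-0.1, 0.5, 0.6]
grip_width: 0.0473
```

```bash
python3 - <<'E'
from h import *
plan([.5,.0137,.32],-8.5)
im=cv2.imread('pics/w2.png')
# mat geometry
T=cam('top'); top=cv2.imread('pics/top0.png'); V=top.max(2)
m=((V<55)*255).astype(np.uint8); z=np.zeros_like(m); z[185:295,312:385]=m[185:295,312:385]
c=max(cv2.findContours(z,0,2)[0],key=cv2.contourArea); r=cv2.minAreaRect(c); b=cv2.boxPoints(r)
P=unproj(T,b,.004)[:,:2]; print('mat',P.round(4),P.mean(0).round(4),[np.linalg.norm(P[i]-P[i-1]).round(3) for i in range(4)])
for i in (0,1):
  d=P[i+1]-P[i]; print(np.degrees(np.arctan2(d[1],d[0])).round(1))
for n,px in(('tub',(360,161)),('mug',(419,208))): print(n,unproj(T,[px],.075).round(3))
E
```

```text
t 3.53 pos [0.5033 0.0146 0.2154] head -8.91 grip 0.0473 F [-0.1  0.5  0.6]
  shift [-0.0031 -0.1046 -0.0014] yaw -0.41
mat [[ 0.4044 -0.1824]
 [ 0.6573 -0.2098]
 [ 0.6435 -0.358 ]
 [ 0.392  -0.3252]] [ 0.5243 -0.2689] [np.float64(0.143), np.float64(0.254), np.float64(0.149), np.float64(0.254)]
-6.2
-95.3
tub [[ 0.739 -0.289  0.075]]
mug [[ 0.605 -0.454  0.075]]
```

Request:
send_rows:
  rows:
    - [[0,0,0],0]
    - [[0,0,0],0]
    - [[0,0,0],0]
    - [[0,-0.01,0],0]
    - [[0,-0.03,0],0]
    - [[0,-0.055,0],0]
    - [[0,-0.075,0],0]
    - [[0,-0.085,0],0]

```text
time: 4.2
eef_pos: [0.5042, 0.0145, 0.3039]
ee_rot: [-1.567, 0.119, -0.126]
wrist_force: [-0.4, 0.2, -1.0]
grip_width: 0.0413
```

```bash
python3 - <<'E'
from h import *
plan([.4265,-.2944,.30],-8.5)
E
```

```text
t 4.2 pos [0.5042 0.0145 0.3039] head -8.92 grip 0.0413 F [-0.4  0.2 -1. ]
  shift [-0.0288  0.0036 -0.3172] yaw -0.42
```

Request:
send_rows:
  rows:
    - [[-0.001,0,-0.015],0]
    - [[-0.004,0,-0.04],0]
    - [[-0.007,0,-0.075],0]
    - [[-0.01,0,-0.11],0]
    - [[-0.014,0,-0.15],0]
    - [[-0.018,0,-0.19],0]
    - [[-0.021,0,-0.225],0]
    - [[-0.024,0,-0.26],0]

```text
time: 4.87
eef_pos: [0.4382, -0.2402, 0.2999]
ee_rot: [-1.567, 0.123, -0.122]
wrist_force: [0.5, -0.9, -1.8]
grip_width: 0.0413
```

Request:
send_rows:
  rows:
    - [[-0.002,0,-0.025],0]
    - [[-0.003,0,-0.045],0]
    - [[-0.004,0.005,-0.055],0]
    - [[-0.005,0.025,-0.057],0]
    - [[-0.005,0.05,-0.057],0]
    - [[-0.005,0.07,-0.057],0]
    - [[-0.005,0.08,-0.057],0]
    - [[-0.005,0.085,-0.057],0]

```text
time: 5.53
eef_pos: [0.4246, -0.2929, 0.2126]
ee_rot: [-1.565, 0.125, -0.119]
wrist_force: [-0.3, 0.7, -2.0]
grip_width: 0.0415
```

```bash
python3 - <<'E'
from h import *
plan([.4265,-.2944,.2105],-8.5)
E
```

```text
t 5.53 pos [ 0.4246 -0.2929  0.2126] head -8.89 grip 0.0415 F [-0.3  0.7 -2. ]
  shift [ 0.0021  0.0021 -0.0012] yaw -0.39
```

Request:
send_rows:
  rows:
    - [[0,0,0],0]
    - [[0,0,0],0]
    - [[0,0.001,0],0]
    - [[0,0.002,0],0]
    - [[0,0.003,0],0]
    - [[0,0.004,0],0]
    - [[0,0.004,0],0]
    - [[0,0.004,0],0]

```text
time: 6.2
eef_pos: [0.4254, -0.2942, 0.2113]
ee_rot: [-1.567, 0.122, -0.122]
wrist_force: [-0.9, 0.7, -1.6]
grip_width: 0.0417
```

Request:
send_rows:
  rows:
    - [[0,0,0],0]
    - [[0,0.001,0],0]
    - [[0,0.002,0],0]
    - [[0,0.0025,0],0]
    - [[0,0.0025,0],0]
    - [[0,0.0025,0],0]
    - [[0,0.0025,0],0]
    - [[0,0.0025,0],0]

```text
time: 6.87
eef_pos: [0.4255, -0.2943, 0.2092]
ee_rot: [-1.568, 0.122, -0.122]
wrist_force: [-1.1, 0.3, 3.6]
grip_width: 0.0417
```

Request:
send_rows:
  rows:
    - [[0,0,0],0]
    - [[0,0,0],0]
    - [[0,0,0],0]
    - [[0,0,0],0]
    - [[0,-0.02,0],0]
    - [[0,-0.06,0],0]
    - [[0,-0.09,0.02],0]
    - [[0,-0.095,0.06],0]
  hand: 0.09

```text
time: 7.53
eef_pos: [0.4364, -0.2378, 0.3106]
ee_rot: [-1.573, 0.119, -0.133]
wrist_force: [1.3, 0.8, 0.8]
grip_width: 0.0875
```

```bash
python3 - <<'E'
from h import *
# dropper position estimate from w2 view (pose at t=2.82 settled ~ .5025,.0142,.212)
st=dict(eef_pos=np.array([.5000,.0138,.2095]),ee_rot=np.array([-1.568,.128,-.120]))
C=cam('wrist',st); print(unproj(C,[(297,92)],.112),unproj(C,[(296,92)],.072))
plan([.521,.075,.30],-8.5)
E
```

```text
[[0.52010082 0.10551968 0.112     ]] [[0.52089612 0.10749104 0.072     ]]
t 7.53 pos [ 0.4364 -0.2378  0.3106] head -9.18 grip 0.0875 F [1.3 0.8 0.8]
  shift [0.0335 0.0091 0.3223] yaw -0.68
```

Request:
send_rows:
  rows:
    - [[0.003,0,0.03],0]
    - [[0.006,0,0.07],0]
    - [[0.01,0,0.11],0]
    - [[0.014,0,0.15],0]
    - [[0.018,0,0.19],0]
    - [[0.022,0,0.23],0]
    - [[0.026,0,0.27],0]
    - [[0.028,0,0.3],0]

```text
time: 8.2
eef_pos: [0.5091, 0.06, 0.3037]
ee_rot: [-1.567, 0.121, -0.121]
wrist_force: [-0.2, 0.2, 0.0]
grip_width: 0.0897
```

Request:
send_rows:
  rows:
    - [[0,0,0.01],0]
    - [[0,0,0.02],0]
    - [[0,0,0.02],0]
    - [[0,0,0.02],0]
    - [[0,0,0.02],0]
    - [[0,0,0.02],0]
    - [[0,0,0.02],0]
    - [[0,0,0.02],0]

```text
time: 8.87
eef_pos: [0.512, 0.0761, 0.3038]
ee_rot: [-1.567, 0.123, -0.124]
wrist_force: [-0.1, -0.2, -0.9]
grip_width: 0.09
```

```bash
python3 - <<'E'
from h import *
plan([.5203,.1060,.137],-8.5)
st=ctrl.get_state();C=cam('wrist',st); im=snap('wrist','w3.png')[...,::-1].copy()
th=np.linspace(0,2*np.pi,60)
def circ(c,r,z,col):
    P=proj(C,np.c_[c[0]+r*np.cos(th),c[1]+r*np.sin(th),0*th+z]); cv2.polylines(im,[P.astype(np.int32)],True,col,1)
d=(.5203,.106)
circ(d,.012,.087,(255,0,255));circ(d,.0165,.01,(255,255,0))
cv2.imwrite('pics/w3.png',im)
E
```

```text
t 8.87 pos [0.512  0.0761 0.3038] head -9.0 grip 0.09 F [-0.1 -0.2 -0.9]
  shift [0.0035 0.1668 0.0309] yaw -0.5
```

View pics/w3.png

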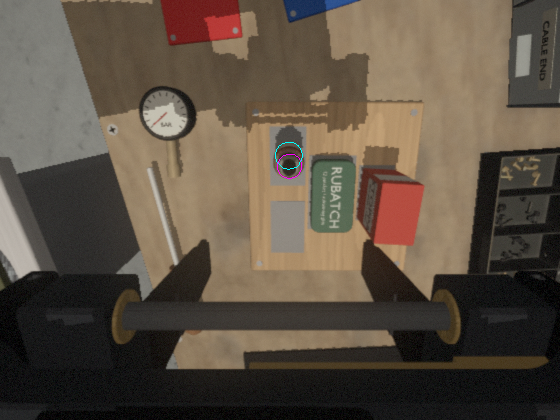

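Request:
send_rows:
  rows:
    - [[0.0035,0,0.02],0]
    - [[0.0035,0,0.031],0]
    - [[0.0035,0.03,0.031],0]
    - [[0.0035,0.07,0.031],0]
    - [[0.0035,0.105,0.031],0]
    - [[0.0035,0.135,0.031],0]
    - [[0.0035,0.15,0.031],0]
    - [[0.0035,0.155,0.031],0]

```text
time: 9.58
eef_pos: [0.5179, 0.1069, 0.1447]
ee_rot: [-1.569, 0.127, -0.116]
wrist_force: [-0.5, 0.6, -0.6]
grip_width: 0.0898
```

Request:
send_rows:
  rows:
    - [[0,0.01,0],0]
    - [[0,0.018,0],0]
    - [[0,0.023,0],0]
    - [[0,0.023,0],0]
    - [[0,0.023,0],0]
    - [[0,0.023,0],0]
    - [[0,0.023,0],0]
    - [[0,0.023,0],0]

```text
time: 10.25
eef_pos: [0.5207, 0.107, 0.1265]
ee_rot: [-1.567, 0.121, -0.123]
wrist_force: [0.8, -0.4, 0.3]
grip_width: 0.0898
```

Request:
send_rows:
  rows:
    - [[0,0,0],0]
    - [[0,0,0],0]
    - [[0,0,0],0]
    - [[0,0,0],0]
    - [[0,0,0],0]
    - [[0,0,0],0]
    - [[0,0,0],0]
    - [[0,0,0],0]
  hand: 0.02
  force: 15

```text
time: 10.92
eef_pos: [0.5203, 0.107, 0.1257]
ee_rot: [-1.567, 0.122, -0.122]
wrist_force: [-0.7, -0.3, -0.3]
grip_width: 0.0423
```

Request:
send_rows:
  rows:
    - [[0,0,0],0]
    - [[0,0,0],0]
    - [[0,0,0],0]
    - [[0,0,0],0]
    - [[0,0,0],0]
    - [[0,0,0],0]
    - [[0,0,0],0]
    - [[0,0,0],0]

```text
time: 11.58
eef_pos: [0.5203, 0.107, 0.1257]
ee_rot: [-1.567, 0.122, -0.122]
wrist_force: [0.4, 0.2, -0.4]
grip_width: 0.0316
```

Request:
send_rows:
  rows:
    - [[0,-0.015,0],0]
    - [[0,-0.045,0],0]
    - [[0,-0.08,0],0]
    - [[0,-0.11,-0.015],0]
    - [[0,-0.135,-0.04],0]
    - [[0,-0.145,-0.075],0]
    - [[0,-0.145,-0.11],0]
    - [[0,-0.145,-0.14],0]

```text
time: 12.25
eef_pos: [0.4986, -0.0329, 0.2724]
ee_rot: [-1.568, 0.12, -0.124]
wrist_force: [0.9, 0.1, -1.1]
grip_width: 0.0314
```

```bash
python3 - <<'E'
from h import *
plan([.568,-.233,.27],-8.5)
E
```

```text
t 12.25 pos [ 0.4986 -0.0329  0.2724] head -8.9 grip 0.0314 F [ 0.9  0.1 -1.1]
  shift [ 0.0995  0.0027 -0.187 ] yaw -0.4
```

Request:
send_rows:
  rows:
    - [[0.015,0,-0.03],0]
    - [[0.035,0,-0.065],0]
    - [[0.055,0,-0.1],0]
    - [[0.07,0,-0.135],0]
    - [[0.085,0,-0.165],0]
    - [[0.095,0.01,-0.18],0]
    - [[0.1,0.035,-0.184],0]
    - [[0.1,0.06,-0.184],0]

```text
time: 12.92
eef_pos: [0.5701, -0.231, 0.2113]
ee_rot: [-1.569, 0.121, -0.127]
wrist_force: [0.6, 1.2, -0.5]
grip_width: 0.0314
```

Request:
send_rows:
  rows:
    - [[0,0.03,0],0]
    - [[0,0.055,0],0]
    - [[0,0.07,0],0]
    - [[0,0.078,0],0]
    - [[0,0.082,0],0]
    - [[0,0.083,0],0]
    - [[0,0.083,0],0]
    - [[0,0.083,0],0]

```text
time: 13.58
eef_pos: [0.5697, -0.229, 0.1294]
ee_rot: [-1.568, 0.12, -0.124]
wrist_force: [-0.1, -0.1, -0.3]
grip_width: 0.0316
```

```bash
python3 - <<'E'
from h import *
plan([.568,-.233,.1195],-8.5)
E
```

```text
t 13.58 pos [ 0.5697 -0.229   0.1294] head -8.92 grip 0.0316 F [-0.1 -0.1 -0.3]
  shift [-0.0011  0.0099 -0.0042] yaw -0.42
```

Request:
send_rows:
  rows:
    - [[0,0.003,-0.002],0]
    - [[0,0.005,-0.004],0]
    - [[0,0.007,-0.004],0]
    - [[0,0.008,-0.004],0]
    - [[0,0.009,-0.004],0]
    - [[0,0.01,-0.004],0]
    - [[0,0.01,-0.004],0]
    - [[0,0.01,-0.004],0]

```text
time: 14.25
eef_pos: [0.5683, -0.2328, 0.1197]
ee_rot: [-1.568, 0.123, -0.122]
wrist_force: [-4.8, 1.1, 8.7]
grip_width: 0.0317
```

Request:
send_rows:
  rows:
    - [[0,-0.001,0],0]
    - [[0,-0.001,0],0]
    - [[0,-0.001,0],0]
    - [[0,-0.001,0],0]
    - [[0,-0.02,0],0]
    - [[0,-0.06,0],0]
    - [[0,-0.1,0],0]
    - [[0,-0.14,0.01],0]
  hand: 0.08

```text
time: 14.92
eef_pos: [0.5691, -0.2234, 0.2583]
ee_rot: [-1.567, 0.125, -0.122]
wrist_force: [1.4, -0.1, 0.7]
grip_width: 0.0773
```

Request:
send_rows:
  rows:
    - [[0,-0.03,0.03],0]
    - [[0,-0.03,0.07],0]
    - [[0,-0.03,0.11],0]
    - [[0,-0.03,0.15],0]
    - [[0,-0.03,0.19],0]
    - [[0,-0.03,0.22],0]
    - [[0,-0.03,0.24],0]
    - [[0,-0.03,0.25],0]

```text
time: 15.58
eef_pos: [0.6086, 0.027, 0.2873]
ee_rot: [-1.567, 0.12, -0.12]
wrist_force: [0.1, -0.0, -0.7]
grip_width: 0.0801
```

```bash
python3 - <<'E'
from h import *
plan([.6195,.0418,.13],-10)
st=ctrl.get_state();C=cam('wrist',st); im=snap('wrist','w4.png')[...,::-1].copy()
def rect(c,a,w,h,z,col):
    a=np.radians(a);Rb=np.array([[np.cos(a),-np.sin(a)],[np.sin(a),np.cos(a)]])
    q=np.array(c)+np.array([(-w,-h),(w,-h),(w,h),(-w,h)])/2@Rb.T
    cv2.polylines(im,[proj(C,np.c_[q,[z]*4]).astype(np.int32)],True,col,1)
rect((.6195,.0418),-8.5,.042,.065,.095,(255,255,0));rect((.6195,.0418),-8.5,.042,.065,.01,(0,255,0))
rect((.566,.0505),-8.5,.052,.09,.033,(255,0,0))
cv2.imwrite('pics/w4.png',im)
E
```

```text
t 15.58 pos [0.6086 0.027  0.2873] head -8.76 grip 0.0801 F [ 0.1 -0.  -0.7]
  shift [0.0087 0.1573 0.0162] yaw 1.24
```

View pics/w4.png

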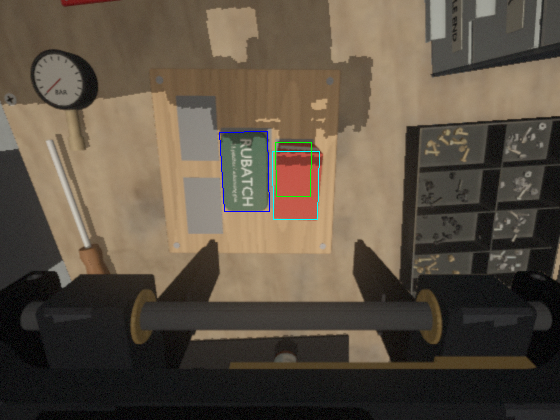

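Request:
send_rows:
  rows:
    - [[0.006,0,0.01],1]
    - [[0.008,0,0.015],1]
    - [[0.008,0.03,0.015],1]
    - [[0.008,0.065,0.015],1]
    - [[0.008,0.1,0.015],1]
    - [[0.008,0.125,0.015],1]
    - [[0.008,0.14,0.015],1]
    - [[0.008,0.144,0.015],1]

```text
time: 16.3
eef_pos: [0.6164, 0.0367, 0.1393]
ee_rot: [-1.567, 0.143, -0.131]
wrist_force: [0.3, -0.1, 0.9]
grip_width: 0.0798
```

Request:
send_rows:
  rows:
    - [[0,0.005,0],0]
    - [[0,0.009,0],0]
    - [[0,0.009,0],0]
    - [[0,0.009,0],0]
    - [[0,0.009,0],0]
    - [[0,0.009,0],0]
    - [[0,0.009,0],0]
    - [[0,0.009,0],0]

```text
time: 16.97
eef_pos: [0.619, 0.0379, 0.1353]
ee_rot: [-1.567, 0.135, -0.137]
wrist_force: [0.3, 1.0, -0.7]
grip_width: 0.0801
```

Request:
send_rows:
  rows:
    - [[0,0,0],0]
    - [[0,0,0],0]
    - [[0,0,0],0]
    - [[0,0,0],0]
    - [[0,0,0],0]
    - [[0,0,0],0]
    - [[0,0,0],0]
    - [[0,0,0],0]
  hand: 0.03
  force: 12

```text
time: 17.63
eef_pos: [0.6189, 0.0379, 0.1348]
ee_rot: [-1.566, 0.136, -0.136]
wrist_force: [0.4, -0.1, -1.1]
grip_width: 0.042
```

Request:
send_rows:
  rows:
    - [[0,0,0],0]
    - [[0,0,0],0]
    - [[0,0,0],0]
    - [[0,0,0],0]
    - [[0,0,0],0]
    - [[0,0,0],0]
    - [[0,0,0],0]
    - [[0,0,0],0]

```text
time: 18.3
eef_pos: [0.6188, 0.0379, 0.1348]
ee_rot: [-1.567, 0.136, -0.136]
wrist_force: [0.9, -1.4, -0.3]
grip_width: 0.0421
```

Request:
send_rows:
  rows:
    - [[0,-0.015,0],0]
    - [[0,-0.045,0],0]
    - [[0,-0.08,0],0]
    - [[0,-0.11,-0.015],0]
    - [[0.005,-0.13,-0.04],0]
    - [[0.01,-0.135,-0.075],0]
    - [[0.015,-0.135,-0.11],0]
    - [[0.02,-0.135,-0.145],0]

```text
time: 18.97
eef_pos: [0.6135, -0.1096, 0.271]
ee_rot: [-1.567, 0.134, -0.137]
wrist_force: [1.1, -0.8, -0.4]
grip_width: 0.0423
```

Request:
send_rows:
  rows:
    - [[0.005,0,-0.035],0]
    - [[0.01,0,-0.07],0]
    - [[0.015,0,-0.105],0]
    - [[0.02,0,-0.14],0]
    - [[0.023,0,-0.17],0]
    - [[0.026,0,-0.19],0]
    - [[0.028,0.01,-0.199],0]
    - [[0.028,0.03,-0.199],0]

```text
time: 19.63
eef_pos: [0.6077, -0.3119, 0.2421]
ee_rot: [-1.569, 0.134, -0.142]
wrist_force: [-0.1, 0.6, -1.3]
grip_width: 0.0422
```

```bash
python3 - <<'E'
from h import *
plan([.606,-.309,.1288],-10)
E
```

```text
t 19.63 pos [ 0.6077 -0.3119  0.2421] head -10.07 grip 0.0422 F [-0.1  0.6 -1.3]
  shift [-0.0028  0.1132  0.0029] yaw -0.07
```

Request:
send_rows:
  rows:
    - [[0,0.03,0.002],0]
    - [[0,0.06,0.002],0]
    - [[0,0.085,0.002],0]
    - [[0,0.1,0.002],0]
    - [[0,0.105,0.002],0]
    - [[0,0.107,0.002],0]
    - [[0,0.107,0.002],0]
    - [[0,0.107,0.002],0]

```text
time: 20.3
eef_pos: [0.6083, -0.3077, 0.1349]
ee_rot: [-1.568, 0.133, -0.138]
wrist_force: [0.2, 0.0, -0.0]
grip_width: 0.0423
```

```bash
python3 - <<'E'
from h import *
plan([.606,-.309,.1286],-10)
E
```

```text
t 20.3 pos [ 0.6083 -0.3077  0.1349] head -9.91 grip 0.0423 F [ 0.2  0.  -0. ]
  shift [-0.002   0.0063 -0.0017] yaw 0.09
```

Request:
send_rows:
  rows:
    - [[0,0.001,0],0]
    - [[0,0.002,0],0]
    - [[0,0.003,0],0]
    - [[0,0.004,0],0]
    - [[0,0.005,0],0]
    - [[0,0.0055,0],0]
    - [[0,0.0055,0],0]
    - [[0,0.0055,0],0]

```text
time: 20.97
eef_pos: [0.6074, -0.3075, 0.1287]
ee_rot: [-1.567, 0.136, -0.136]
wrist_force: [-1.7, 0.3, 4.9]
grip_width: 0.0422
```

Request:
send_rows:
  rows:
    - [[0,0,0],0]
    - [[0,0,0],0]
    - [[0,0,0],0]
    - [[0,-0.001,0],0]
    - [[0,-0.02,0],0]
    - [[0,-0.06,0],0]
    - [[0,-0.1,0],0]
    - [[0,-0.14,0.02],0]
  hand: 0.08

```text
time: 21.63
eef_pos: [0.6097, -0.2908, 0.2659]
ee_rot: [-1.567, 0.138, -0.138]
wrist_force: [0.5, -0.2, 0.3]
grip_width: 0.0798
```

```bash
python3 - <<'E'
from h import *
plan([.566,.0505,.25],-8.5)
im=snap('scene','s2.png');cv2.imwrite('pics/s2c.png',cv2.resize(im[130:300,170:390,::-1],None,fx=3,fy=3))
E
```

```text
t 21.63 pos [ 0.6097 -0.2908  0.2659] head -10.08 grip 0.0798 F [ 0.5 -0.2  0.3]
  shift [-0.1027  0.0156  0.3285] yaw -1.58
```

View pics/s2c.png

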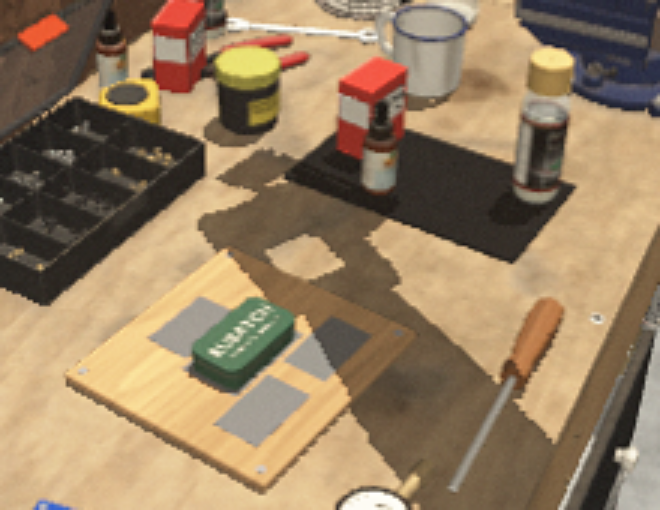

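All three stand upright on the mat, and the tin is in place. Now the tin.

Request:
send_rows:
  rows:
    - [[-0.012,0,0.035],-0.2]
    - [[-0.024,0,0.072],-0.4]
    - [[-0.036,0,0.11],-0.6]
    - [[-0.048,0,0.148],-0.8]
    - [[-0.06,0,0.185],-1]
    - [[-0.072,0,0.222],-1.2]
    - [[-0.083,0,0.258],-1.4]
    - [[-0.09,0,0.285],-1.6]

```text
time: 22.35
eef_pos: [0.5699, 0.01, 0.2643]
ee_rot: [-1.567, 0.113, -0.113]
wrist_force: [0.2, 0.5, 0.6]
grip_width: 0.0797
```

Request:
send_rows:
  rows:
    - [[-0.004,0,0.015],0]
    - [[-0.008,0,0.03],0]
    - [[-0.01,0,0.035],0]
    - [[-0.01,0.02,0.035],0]
    - [[-0.01,0.05,0.035],0]
    - [[-0.01,0.08,0.035],0]
    - [[-0.01,0.1,0.035],0]
    - [[-0.01,0.11,0.035],0]

```text
time: 23.02
eef_pos: [0.564, 0.0429, 0.1506]
ee_rot: [-1.568, 0.119, -0.11]
wrist_force: [0.2, 0.3, -1.1]
grip_width: 0.0802
```

```bash
python3 - <<'E'
from h import *
plan([.566,.0505,.092],-8.5)
E
```

```text
t 23.02 pos [0.564  0.0429 0.1506] head -8.34 grip 0.0802 F [ 0.2  0.3 -1.1]
  shift [0.0012 0.0586 0.0079] yaw 0.16
```

Request:
send_rows:
  rows:
    - [[0.001,0,0.004],0]
    - [[0.001,0.01,0.008],0]
    - [[0.001,0.025,0.008],0]
    - [[0.001,0.04,0.008],0]
    - [[0.001,0.05,0.008],0]
    - [[0.001,0.058,0.008],0]
    - [[0.001,0.06,0.008],0]
    - [[0.001,0.06,0.008],0]

```text
time: 23.68
eef_pos: [0.5682, 0.0512, 0.0944]
ee_rot: [-1.568, 0.114, -0.114]
wrist_force: [0.5, -1.2, 0.1]
grip_width: 0.0797
```

Request:
send_rows:
  rows:
    - [[0,0,0],0]
    - [[0,0,0],0]
    - [[0,0,0],0]
    - [[0,0,0],0]
    - [[0,0,0],0]
    - [[0,0,0],0]
    - [[0,0,0],0]
    - [[0,0,0],0]
  hand: 0.04
  force: 20

```text
time: 24.35
eef_pos: [0.5681, 0.0512, 0.0949]
ee_rot: [-1.568, 0.114, -0.114]
wrist_force: [-2.4, -0.5, 4.1]
grip_width: 0.0514
```

Request:
send_rows:
  rows:
    - [[0,-0.015,0],0]
    - [[0,-0.045,0],0]
    - [[0,-0.08,0],0]
    - [[-0.002,-0.11,0.015],-2]
    - [[-0.006,-0.14,0.045],-5]
    - [[-0.01,-0.15,0.08],-9]
    - [[-0.013,-0.15,0.11],-12]
    - [[-0.016,-0.15,0.14],-15]

```text
time: 25.02
eef_pos: [0.5731, 0.1936, 0.2462]
ee_rot: [-1.568, -0.096, 0.091]
wrist_force: [0.0, 0.2, -0.8]
grip_width: 0.0515
```

Request:
send_rows:
  rows:
    - [[0,0,0.02],0]
    - [[0,0,0.04],0]
    - [[0,0,0.05],0]
    - [[0,0,0.05],0]
    - [[0,0,0.05],0]
    - [[0,0,0.05],0]
    - [[0,0,0.05],0]
    - [[0,0,0.05],0]

```text
time: 25.68
eef_pos: [0.567, 0.2407, 0.2445]
ee_rot: [-1.569, -0.091, 0.09]
wrist_force: [0.5, 0.4, -1.2]
grip_width: 0.0515
```

```bash
python3 - <<'E'
from h import *
st=ctrl.get_state();C=cam('wrist',st); im=snap('wrist','w5.png')
hsv=cv2.cvtColor(im,cv2.COLOR_RGB2HSV);H,S,V=[hsv[...,i].astype(int) for i in range(3)]
m=((H>105)&(H<130)&(S>100)).astype(np.uint8);k,l,s,_=cv2.connectedComponentsWithStats(m);i=1+np.argmax(s[1:,4]);print(s[i])
c=cv2.findContours((l==i).astype(np.uint8),0,1)[0][0][:,0]
P=unproj(C,c,.005)[:,:2]*1000;r=cv2.minAreaRect(P.astype(np.float32));print(r)
im=im[...,::-1].copy();b=cv2.boxPoints(r)/1000;q=proj(C,np.c_[b,[.005]*4]);cv2.polylines(im,[q.astype(np.int32)],True,(0,255,255),1)
cv2.imwrite('pics/w5.png',im)
plan([.575,.314,.0815],6.7)
E
```

```text
[ 263   58   85  121 9615]
((576.73486328125, 315.6076354980469), (82.8021240234375, 117.90705871582031), 6.718557834625244)
t 25.73 pos [0.567  0.2408 0.2446] head 6.6 grip 0.0513 F [ 0.1 -0.  -1.2]
  shift [0.0164 0.1631 0.0718] yaw -0.1
```

View pics/w5.png

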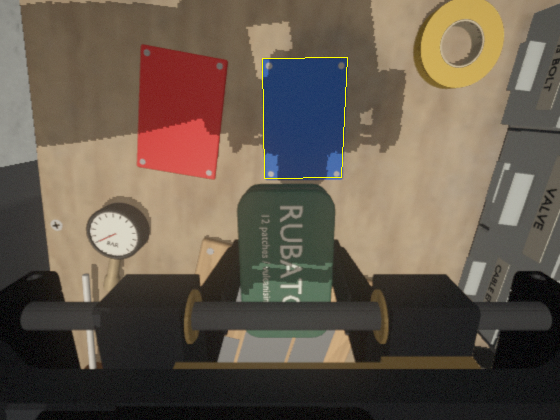

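```bash
python3 - <<'E'
from h import *
st=ctrl.get_state();C=cam('wrist',st)
P=unproj(C,[(286,183),(286,337)],st['eef_pos'][2]-.062);print(P,np.linalg.norm(P[0]-P[1]),P.mean(0)-st['eef_pos'])
plan([.577,.316,.0815],6.7)
E
```

```text
[[0.56108888 0.2893528  0.18257752]
 [0.57181385 0.19688899 0.18257752]] 0.09308373064644941 [-0.00051116  0.00233274 -0.062     ]
t 25.73 pos [0.567  0.2408 0.2446] head 6.6 grip 0.0513 F [ 0.1 -0.  -1.2]
  shift [0.0186 0.1631 0.0736] yaw -0.1
```

Request:
send_rows:
  rows:
    - [[0.008,0,0.03],0]
    - [[0.016,0,0.06],0]
    - [[0.0186,0.01,0.072],0]
    - [[0.0186,0.04,0.072],0]
    - [[0.0186,0.075,0.072],0]
    - [[0.0186,0.11,0.072],0]
    - [[0.0186,0.135,0.072],0]
    - [[0.0186,0.145,0.072],0]

```text
time: 26.4
eef_pos: [0.5739, 0.3135, 0.0936]
ee_rot: [-1.572, -0.085, 0.098]
wrist_force: [-1.3, 0.3, -1.0]
grip_width: 0.0513
```

Request:
send_rows:
  rows:
    - [[0,0,0],0]
    - [[0,0.002,0],0]
    - [[0,0.004,0],0]
    - [[0,0.006,0],0]
    - [[0,0.007,0],0]
    - [[0,0.008,0],0]
    - [[0,0.008,0],0]
    - [[0,0.008,0],0]

```text
time: 27.07
eef_pos: [0.577, 0.3154, 0.092]
ee_rot: [-1.569, -0.092, 0.091]
wrist_force: [1.0, 0.9, -0.8]
grip_width: 0.0511
```

```bash
python3 - <<'E'
from h import *
plan([.577,.314,.0897],6.7)
E
```

```text
t 27.07 pos [0.577  0.3154 0.092 ] head 6.68 grip 0.0511 F [ 1.   0.9 -0.8]
  shift [-0.0001  0.0023 -0.0014] yaw -0.02
```

Request:
send_rows:
  rows:
    - [[0,0.001,-0.001],0]
    - [[0,0.002,-0.001],0]
    - [[0,0.0025,-0.001],0]
    - [[0,0.0025,-0.001],0]
    - [[0,0.0025,-0.001],0]
    - [[0,0.0025,-0.001],0]
    - [[0,0.0025,-0.001],0]
    - [[0,0.0025,-0.001],0]

```text
time: 27.73
eef_pos: [0.5772, 0.3144, 0.0899]
ee_rot: [-1.569, -0.092, 0.091]
wrist_force: [-2.4, -2.0, 6.0]
grip_width: 0.0511
```

Request:
send_rows:
  rows:
    - [[0,0,0],0]
    - [[0,0,0],0]
    - [[0,0,0],0]
    - [[0,0,0],0]
    - [[0,0,0],0]
    - [[0,-0.02,0],0]
    - [[0,-0.06,0],0]
    - [[0,-0.1,0],0]
  hand: 0.085

```text
time: 28.4
eef_pos: [0.5755, 0.3137, 0.1874]
ee_rot: [-1.571, -0.087, 0.096]
wrist_force: [1.7, 0.3, 0.5]
grip_width: 0.0847
```

Request:
send_rows:
  rows:
    - [[0,-0.03,-0.03],2]
    - [[0,-0.06,-0.06],5]
    - [[0,-0.08,-0.09],8]
    - [[0,-0.1,-0.1],11]
    - [[0,-0.11,-0.1],14]
    - [[0,-0.11,-0.1],16]
    - [[0,-0.11,-0.1],16.5]
    - [[0,-0.11,-0.1],16.5]

```text
time: 29.07
eef_pos: [0.5885, 0.2149, 0.2987]
ee_rot: [-1.567, 0.135, -0.134]
wrist_force: [-0.3, 0.1, -0.7]
grip_width: 0.085
```

```bash
python3 - <<'E'
from h import *
plan([.607,-.3075,.28],-10)
st=ctrl.get_state();C=cam('wrist',st); im=snap('wrist','w6.png')[...,::-1].copy()
def rect(c,a,w,h,z,col):
    a=np.radians(a);Rb=np.array([[np.cos(a),-np.sin(a)],[np.sin(a),np.cos(a)]])
    q=np.array(c)+np.array([(-w,-h),(w,-h),(w,h),(-w,h)])/2@Rb.T
    cv2.polylines(im,[proj(C,np.c_[q,[z]*4]).astype(np.int32)],True,col,1)
rect((.577,.316),6.7,.052,.09,.028,(255,255,0));rect((.577,.316),6.7,.084,.12,.005,(0,255,255))
cv2.imwrite('pics/w6.png',im)
E
```

```text
t 29.07 pos [0.5885 0.2149 0.2987] head -9.8 grip 0.085 F [-0.3  0.1 -0.7]
  shift [ 0.1072  0.0187 -0.5117] yaw 0.2
```

View pics/w6.png

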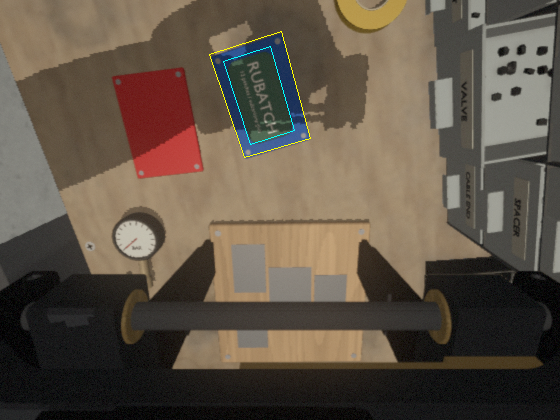

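Tin centred and square on the blue pad. Now the carton back.

Request:
send_rows:
  rows:
    - [[0.006,0,-0.03],0]
    - [[0.014,0,-0.07],0]
    - [[0.022,0,-0.11],0]
    - [[0.03,0,-0.15],0]
    - [[0.038,0,-0.19],0]
    - [[0.046,0,-0.23],0]
    - [[0.054,0,-0.27],0]
    - [[0.062,0,-0.31],0]

```text
time: 29.78
eef_pos: [0.5963, -0.1025, 0.298]
ee_rot: [-1.566, 0.135, -0.132]
wrist_force: [1.0, 0.4, -0.1]
grip_width: 0.0849
```

Request:
send_rows:
  rows:
    - [[0.008,0,-0.04],0]
    - [[0.017,0,-0.08],0]
    - [[0.025,0,-0.12],0]
    - [[0.034,0,-0.16],0]
    - [[0.042,0,-0.19],0]
    - [[0.045,0,-0.2],0]
    - [[0.045,0,-0.2],0]
    - [[0.045,0,-0.2],0]

```text
time: 30.45
eef_pos: [0.6069, -0.3052, 0.2979]
ee_rot: [-1.565, 0.136, -0.133]
wrist_force: [-1.3, 1.4, 1.2]
grip_width: 0.0852
```

```bash
python3 - <<'E'
from h import *
plan([.6074,-.3075,.1295],-9.9)
E
```

```text
t 30.45 pos [ 0.6069 -0.3052  0.2979] head -9.82 grip 0.0852 F [-1.3  1.4  1.2]
  shift [ 0.0012  0.1684 -0.0024] yaw 0.08
```

Request:
send_rows:
  rows:
    - [[0.001,0.03,-0.002],0]
    - [[0.001,0.07,-0.002],0]
    - [[0.001,0.11,-0.002],0]
    - [[0.001,0.14,-0.002],0]
    - [[0.001,0.16,-0.002],0]
    - [[0.001,0.168,-0.002],0]
    - [[0.001,0.168,-0.002],0]
    - [[0.001,0.168,-0.002],0]

```text
time: 31.12
eef_pos: [0.6083, -0.3068, 0.132]
ee_rot: [-1.567, 0.133, -0.134]
wrist_force: [1.1, -0.6, 0.8]
grip_width: 0.0848
```

Request:
send_rows:
  rows:
    - [[0,0,0],0]
    - [[0,0,0],0]
    - [[0,0,0],0]
    - [[0,0,0],0]
    - [[0,0,0],0]
    - [[0,0,0],0]
    - [[0,0,0],0]
    - [[0,0,0],0]
  hand: 0.03
  force: 12

```text
time: 31.78
eef_pos: [0.6076, -0.308, 0.1311]
ee_rot: [-1.567, 0.135, -0.135]
wrist_force: [-0.5, -0.4, 0.3]
grip_width: 0.0424
```

Request:
send_rows:
  rows:
    - [[0,0,0],0]
    - [[0,0,0],0]
    - [[0,0,0],0]
    - [[0,0,0],0]
    - [[0,-0.01,0],0]
    - [[0,-0.03,0],0]
    - [[0,-0.06,0],0]
    - [[0,-0.09,0],0]

```text
time: 32.45
eef_pos: [0.607, -0.3074, 0.2211]
ee_rot: [-1.565, 0.136, -0.133]
wrist_force: [0.6, 0.1, 0.1]
grip_width: 0.042
```

```bash
python3 - <<'E'
from h import *
plan([.6189,.0379,.24],-9.9)
E
```

```text
t 32.45 pos [ 0.607  -0.3074  0.2211] head -9.82 grip 0.042 F [0.6 0.1 0.1]
  shift [-0.0472 -0.0184  0.3423] yaw 0.08
```

Request:
send_rows:
  rows:
    - [[0,-0.03,0],0]
    - [[0,-0.055,0.005],0]
    - [[-0.003,-0.055,0.03],0]
    - [[-0.008,-0.055,0.065],0]
    - [[-0.013,-0.055,0.1],0]
    - [[-0.018,-0.055,0.14],0]
    - [[-0.023,-0.055,0.18],0]
    - [[-0.028,-0.055,0.22],0]

```text
time: 33.12
eef_pos: [0.6173, -0.0846, 0.2767]
ee_rot: [-1.566, 0.135, -0.136]
wrist_force: [0.5, 0.4, 0.5]
grip_width: 0.0419
```

Request:
send_rows:
  rows:
    - [[-0.005,0,0.035],0]
    - [[-0.01,0,0.07],0]
    - [[-0.014,0,0.1],0]
    - [[-0.018,0.01,0.119],0]
    - [[-0.018,0.035,0.122],0]
    - [[-0.018,0.065,0.122],0]
    - [[-0.018,0.09,0.122],0]
    - [[-0.018,0.1,0.122],0]

```text
time: 33.78
eef_pos: [0.6185, 0.0375, 0.172]
ee_rot: [-1.567, 0.139, -0.129]
wrist_force: [-2.4, -0.1, -1.5]
grip_width: 0.0422
```

```bash
python3 - <<'E'
from h import *
plan([.6189,.0379,.1371],-9.9)
E
```

```text
t 33.78 pos [0.6185 0.0375 0.172 ] head -9.78 grip 0.0422 F [-2.4 -0.1 -1.5]
  shift [0.0006 0.0349 0.0005] yaw 0.12
```

Request:
send_rows:
  rows:
    - [[0,0.01,0],0]
    - [[0,0.02,0],0]
    - [[0,0.028,0],0]
    - [[0,0.033,0],0]
    - [[0,0.035,0],0]
    - [[0,0.035,0],0]
    - [[0,0.035,0],0]
    - [[0,0.035,0],0]

```text
time: 34.45
eef_pos: [0.6212, 0.0369, 0.1419]
ee_rot: [-1.566, 0.133, -0.136]
wrist_force: [0.2, -0.2, 0.1]
grip_width: 0.0423
```

```bash
python3 - <<'E'
from h import *
plan([.6189,.0379,.1369],-9.9)
E
```

```text
t 34.45 pos [0.6212 0.0369 0.1419] head -9.83 grip 0.0423 F [ 0.2 -0.2  0.1]
  shift [-0.0024  0.005   0.0006] yaw 0.07
```

Request:
send_rows:
  rows:
    - [[-0.002,0.001,0.001],0]
    - [[-0.002,0.002,0.001],0]
    - [[-0.002,0.003,0.001],0]
    - [[-0.002,0.004,0.001],0]
    - [[-0.002,0.005,0.001],0]
    - [[-0.002,0.005,0.001],0]
    - [[-0.002,0.005,0.001],0]
    - [[-0.002,0.005,0.001],0]

```text
time: 35.12
eef_pos: [0.619, 0.0383, 0.137]
ee_rot: [-1.567, 0.135, -0.134]
wrist_force: [-3.8, -0.1, 5.3]
grip_width: 0.0421
```

Request:
send_rows:
  rows:
    - [[0,0,0],0]
    - [[0,0,0],0]
    - [[0,0,0],0]
    - [[0,-0.001,0],0]
    - [[0,-0.02,0],0]
    - [[0,-0.06,0],0]
    - [[0,-0.1,0],0]
    - [[0,-0.14,-0.01],0]
  hand: 0.08

```text
time: 35.78
eef_pos: [0.6168, 0.0294, 0.2768]
ee_rot: [-1.566, 0.135, -0.132]
wrist_force: [1.0, -0.2, 0.9]
grip_width: 0.0796
```

Request:
send_rows:
  rows:
    - [[0,0,-0.03],0]
    - [[0,0,-0.07],0]
    - [[-0.001,0,-0.11],0]
    - [[-0.002,0,-0.15],0]
    - [[-0.003,0,-0.19],0]
    - [[-0.003,0,-0.23],0]
    - [[-0.003,0,-0.255],0]
    - [[-0.003,0,-0.266],0]

```text
time: 36.45
eef_pos: [0.5679, -0.2364, 0.2759]
ee_rot: [-1.567, 0.137, -0.137]
wrist_force: [0.3, 0.5, -0.5]
grip_width: 0.0799
```

```bash
python3 - <<'E'
from h import *
plan([.5683,-.2328,.1205],-9.9)
E
```

```text
t 36.45 pos [ 0.5679 -0.2364  0.2759] head -10.03 grip 0.0799 F [ 0.3  0.5 -0.5]
  shift [-0.0002  0.1554  0.0038] yaw -0.13
```

Request:
send_rows:
  rows:
    - [[0,0.02,0.001],0]
    - [[0,0.06,0.001],0]
    - [[0,0.1,0.001],0]
    - [[0,0.13,0.001],0]
    - [[0,0.148,0.001],0]
    - [[0,0.155,0.001],0]
    - [[0,0.155,0.001],0]
    - [[0,0.155,0.001],0]

```text
time: 37.12
eef_pos: [0.5697, -0.232, 0.1219]
ee_rot: [-1.567, 0.133, -0.135]
wrist_force: [-0.4, 0.2, -0.1]
grip_width: 0.0799
```

Request:
send_rows:
  rows:
    - [[0,0,0],0]
    - [[0,0,0],0]
    - [[0,0,0],0]
    - [[0,0,0],0]
    - [[0,0,0],0]
    - [[0,0,0],0]
    - [[0,0,0],0]
    - [[0,0,0],0]
  hand: 0.02
  force: 15

```text
time: 37.78
eef_pos: [0.5689, -0.2322, 0.121]
ee_rot: [-1.567, 0.135, -0.134]
wrist_force: [-1.2, 0.4, 0.1]
grip_width: 0.0319
```

Request:
send_rows:
  rows:
    - [[0,0,0],0]
    - [[0,0,0],0]
    - [[0,0,0],0]
    - [[0,0,0],0]
    - [[0,0,0],0]
    - [[0,0,0],0]
    - [[0,0,0],0]
    - [[0,0,0],0]

```text
time: 38.45
eef_pos: [0.569, -0.2322, 0.121]
ee_rot: [-1.567, 0.135, -0.134]
wrist_force: [-0.6, 0.0, 0.7]
grip_width: 0.032
```

Request:
send_rows:
  rows:
    - [[0,-0.015,0],0]
    - [[0,-0.045,0],0]
    - [[0,-0.08,0],0]
    - [[-0.003,-0.11,0.01],0]
    - [[-0.012,-0.135,0.035],0]
    - [[-0.023,-0.145,0.07],0]
    - [[-0.034,-0.145,0.105],0]
    - [[-0.046,-0.145,0.14],0]

```text
time: 39.12
eef_pos: [0.5477, -0.0853, 0.2676]
ee_rot: [-1.567, 0.133, -0.138]
wrist_force: [0.1, 0.3, -0.9]
grip_width: 0.0319
```

Request:
send_rows:
  rows:
    - [[-0.011,0,0.035],0]
    - [[-0.022,0,0.07],0]
    - [[-0.034,0,0.105],0]
    - [[-0.045,0,0.14],0]
    - [[-0.054,0,0.165],0]
    - [[-0.058,0,0.18],0]
    - [[-0.06,0.015,0.185],0]
    - [[-0.06,0.035,0.185],0]

```text
time: 39.78
eef_pos: [0.5208, 0.108, 0.2329]
ee_rot: [-1.565, 0.129, -0.136]
wrist_force: [0.2, 0.9, -1.0]
grip_width: 0.0314
```

```bash
python3 - <<'E'
from h import *
plan([.5203,.1064,.127],-9.9)
E
```

```text
t 39.78 pos [0.5208 0.108  0.2329] head -9.67 grip 0.0314 F [ 0.2  0.9 -1. ]
  shift [-0.0008  0.1059 -0.0019] yaw 0.23
```

Request:
send_rows:
  rows:
    - [[0,0.025,0],0]
    - [[0,0.055,0],0]
    - [[0,0.08,0],0]
    - [[0,0.093,0],0]
    - [[0,0.098,0],0]
    - [[0,0.1,0],0]
    - [[0,0.1,0],0]
    - [[0,0.1,0],0]

```text
time: 40.45
eef_pos: [0.5212, 0.1062, 0.1328]
ee_rot: [-1.566, 0.132, -0.137]
wrist_force: [0.2, -0.6, -0.4]
grip_width: 0.0315
```

```bash
python3 - <<'E'
from h import *
plan([.5203,.1064,.1268],-9.9)
E
```

```text
t 40.45 pos [0.5212 0.1062 0.1328] head -9.83 grip 0.0315 F [ 0.2 -0.6 -0.4]
  shift [-0.0009  0.006  -0.    ] yaw 0.07
```

Request:
send_rows:
  rows:
    - [[0,0.001,0],0]
    - [[0,0.002,0],0]
    - [[0,0.003,0],0]
    - [[0,0.004,0],0]
    - [[0,0.005,0],0]
    - [[0,0.0055,0],0]
    - [[0,0.0055,0],0]
    - [[0,0.0055,0],0]

```text
time: 41.12
eef_pos: [0.5203, 0.1063, 0.1268]
ee_rot: [-1.566, 0.135, -0.135]
wrist_force: [-2.8, -0.4, 6.6]
grip_width: 0.0318
```

Request:
send_rows:
  rows:
    - [[0,0,0],0]
    - [[0,0,0],0]
    - [[0,0,0],0]
    - [[0,-0.001,0],0]
    - [[0,-0.02,0],0]
    - [[0,-0.06,0],0]
    - [[0,-0.1,0],0]
    - [[0,-0.14,-0.01],0]
  hand: 0.085

```text
time: 41.78
eef_pos: [0.5178, 0.097, 0.2664]
ee_rot: [-1.566, 0.135, -0.132]
wrist_force: [1.1, -0.4, 0.2]
grip_width: 0.0794
```

Request:
send_rows:
  rows:
    - [[0,-0.02,-0.03],0]
    - [[-0.002,-0.04,-0.07],0]
    - [[-0.005,-0.05,-0.11],0]
    - [[-0.008,-0.05,-0.15],0]
    - [[-0.01,-0.05,-0.19],0]
    - [[-0.012,-0.05,-0.23],0]
    - [[-0.015,-0.05,-0.27],0]
    - [[-0.018,-0.05,-0.3],0]

```text
time: 42.45
eef_pos: [0.4483, -0.1988, 0.3156]
ee_rot: [-1.567, 0.136, -0.136]
wrist_force: [0.6, -0.2, -0.0]
grip_width: 0.0849
```

Request:
send_rows:
  rows:
    - [[-0.003,0,-0.03],0]
    - [[-0.005,0,-0.06],0]
    - [[-0.006,0,-0.08],0]
    - [[-0.006,0,-0.09],0]
    - [[-0.006,0,-0.1],0]
    - [[-0.006,0,-0.1],0]
    - [[-0.006,0,-0.1],0]
    - [[-0.006,0,-0.1],0]

```text
time: 43.12
eef_pos: [0.4268, -0.2929, 0.3154]
ee_rot: [-1.566, 0.134, -0.134]
wrist_force: [-0.7, -0.9, 0.4]
grip_width: 0.0849
```

```bash
python3 - <<'E'
from h import *
plan([.4255,-.2943,.2105],-8.9)
E
```

```text
t 43.12 pos [ 0.4268 -0.2929  0.3154] head -9.76 grip 0.0849 F [-0.7 -0.9  0.4]
  shift [-0.001   0.1049 -0.0017] yaw -0.86
```

Request:
send_rows:
  rows:
    - [[-0.001,0.02,-0.002],0]
    - [[-0.001,0.045,-0.002],0]
    - [[-0.001,0.07,-0.002],0]
    - [[-0.001,0.09,-0.002],0]
    - [[-0.001,0.1,-0.002],0]
    - [[-0.001,0.104,-0.002],0]
    - [[-0.001,0.104,-0.002],0]
    - [[-0.001,0.104,-0.002],0]

```text
time: 43.78
eef_pos: [0.4258, -0.2956, 0.2128]
ee_rot: [-1.568, 0.133, -0.135]
wrist_force: [-0.0, 0.3, 0.4]
grip_width: 0.0851
```

Request:
send_rows:
  rows:
    - [[0,0,0],0]
    - [[0,0,0],0]
    - [[0,0,0],0]
    - [[0,0,0],0]
    - [[0,0,0],0]
    - [[0,0,0],0]
    - [[0,0,0],0]
    - [[0,0,0],0]
  hand: 0.03
  force: 20

```text
time: 44.45
eef_pos: [0.425, -0.2956, 0.2115]
ee_rot: [-1.567, 0.135, -0.134]
wrist_force: [-0.3, -0.1, 0.5]
grip_width: 0.0411
```

Request:
send_rows:
  rows:
    - [[0,0,0],0]
    - [[0,0,0],0]
    - [[0,0,0],0]
    - [[0,0,0],0]
    - [[0,0,0],0]
    - [[0,0,0],0]
    - [[0,0,0],0]
    - [[0,0,0],0]

```text
time: 45.12
eef_pos: [0.425, -0.2955, 0.2115]
ee_rot: [-1.567, 0.135, -0.135]
wrist_force: [-1.1, -0.3, 0.4]
grip_width: 0.0414
```

Request:
send_rows:
  rows:
    - [[0,-0.01,0],0]
    - [[0,-0.03,0],0]
    - [[0,-0.06,0],0]
    - [[0,-0.085,0.01],0]
    - [[0.002,-0.1,0.03],0]
    - [[0.004,-0.105,0.06],0]
    - [[0.007,-0.105,0.095],0]
    - [[0.01,-0.105,0.13],0]

```text
time: 45.78
eef_pos: [0.4574, -0.1682, 0.318]
ee_rot: [-1.567, 0.134, -0.138]
wrist_force: [0.6, -0.1, -2.7]
grip_width: 0.0416
```

Request:
send_rows:
  rows:
    - [[0.002,0,0.035],0]
    - [[0.004,0,0.07],0]
    - [[0.007,0,0.105],0]
    - [[0.009,0,0.14],0]
    - [[0.011,0,0.165],0]
    - [[0.012,0,0.18],0]
    - [[0.012,0.01,0.187],0]
    - [[0.012,0.02,0.187],0]

```text
time: 46.45
eef_pos: [0.5012, 0.0142, 0.2966]
ee_rot: [-1.567, 0.132, -0.134]
wrist_force: [-0.5, -0.6, -1.4]
grip_width: 0.0415
```

```bash
python3 - <<'E'
from h import *
plan([.5018,.0134,.2175],-9.9)
E
```

```text
t 46.45 pos [0.5012 0.0142 0.2966] head -9.69 grip 0.0415 F [-0.5 -0.6 -1.4]
  shift [ 0.0006  0.0791 -0.0007] yaw 0.21
```

Request:
send_rows:
  rows:
    - [[0,0.02,0],0]
    - [[0,0.04,0],0]
    - [[0,0.055,0],0]
    - [[0,0.065,0],0]
    - [[0,0.07,0],0]
    - [[0,0.073,0],0]
    - [[0,0.073,0],0]
    - [[0,0.073,0],0]

```text
time: 47.12
eef_pos: [0.5013, 0.0127, 0.2243]
ee_rot: [-1.567, 0.134, -0.136]
wrist_force: [0.5, 0.6, -0.7]
grip_width: 0.0414
```

```bash
python3 - <<'E'
from h import *
plan([.5018,.0134,.2172],-9.9)
E
```

```text
t 47.12 pos [0.5013 0.0127 0.2243] head -9.84 grip 0.0414 F [ 0.5  0.6 -0.7]
  shift [0.0004 0.0071 0.0007] yaw 0.06
```

Request:
send_rows:
  rows:
    - [[0,0.0015,0.001],0]
    - [[0,0.003,0.001],0]
    - [[0,0.0045,0.001],0]
    - [[0,0.0055,0.001],0]
    - [[0,0.0065,0.001],0]
    - [[0,0.007,0.001],0]
    - [[0,0.007,0.001],0]
    - [[0,0.007,0.001],0]

```text
time: 47.78
eef_pos: [0.5012, 0.0141, 0.2175]
ee_rot: [-1.567, 0.134, -0.135]
wrist_force: [-2.9, 0.3, 5.1]
grip_width: 0.0415
```

Contact. Release, back up, move off toward the right, and check.

Request:
send_rows:
  rows:
    - [[0,0,0],0]
    - [[0,0,0],0]
    - [[0,0,0],0]
    - [[0,0,0],0]
    - [[0,-0.02,0],0]
    - [[0,-0.05,0],0]
    - [[0,-0.085,0],0]
    - [[0,-0.11,-0.01],0]
  hand: 0.085

```text
time: 48.45
eef_pos: [0.4997, 0.0049, 0.3289]
ee_rot: [-1.566, 0.132, -0.135]
wrist_force: [0.7, 0.4, 0.0]
grip_width: 0.0841
```

Request:
send_rows:
  rows:
    - [[0,0,-0.03],0]
    - [[0,0,-0.06],0]
    - [[0,0,-0.09],0]
    - [[0,0,-0.11],0]
    - [[0,0,-0.12],0]
    - [[0,0,-0.12],0]
    - [[0,0,-0.12],0]
    - [[0,0,-0.12],0]

```text
time: 49.12
eef_pos: [0.479, -0.1132, 0.3263]
ee_rot: [-1.566, 0.134, -0.134]
wrist_force: [0.4, -0.1, 0.6]
grip_width: 0.0847
```

```bash
python3 - <<'E'
from h import *
plan([.5,-.1,.3],-9.9)
a=cv2.imread('pics/scene0.png');b=snap('scene','s9.png')[...,::-1]
c=np.hstack([i[170:390,130:330] for i in(a,b)]);c=cv2.resize(c,None,fx=2,fy=2)
C=cam('wrist',ctrl.get_state()); im=snap('wrist','w9.png')[...,::-1].copy()
th=np.linspace(0,2*np.pi,60)
for p,r,z in(((.501,.014),.021,.163),((.5203,.106),.012,.087),((.501,.014),.0225,.01),((.5203,.106),.0165,.01)):
    cv2.polylines(im,[proj(C,np.c_[p[0]+r*np.cos(th),p[1]+r*np.sin(th),0*th+z]).astype(np.int32)],True,(255,0,255),1)
t=np.radians(-8.5);Rb=np.array([[np.cos(t),-np.sin(t)],[np.sin(t),np.cos(t)]])
q=np.array([.6195,.0418])+np.array([(-.021,-.0325),(.021,-.0325),(.021,.0325),(-.021,.0325)])@Rb.T
cv2.polylines(im,[proj(C,np.c_[q,[.095]*4]).astype(np.int32)],True,(255,255,0),1)
cv2.imwrite('pics/s9c.png',c);cv2.imwrite('pics/w9.png',im)
E
```

```text
t 49.12 pos [ 0.479  -0.1132  0.3263] head -9.78 grip 0.0847 F [ 0.4 -0.1  0.6]
  shift [0.0185 0.0263 0.0166] yaw 0.12
```

View pics/s9c.png

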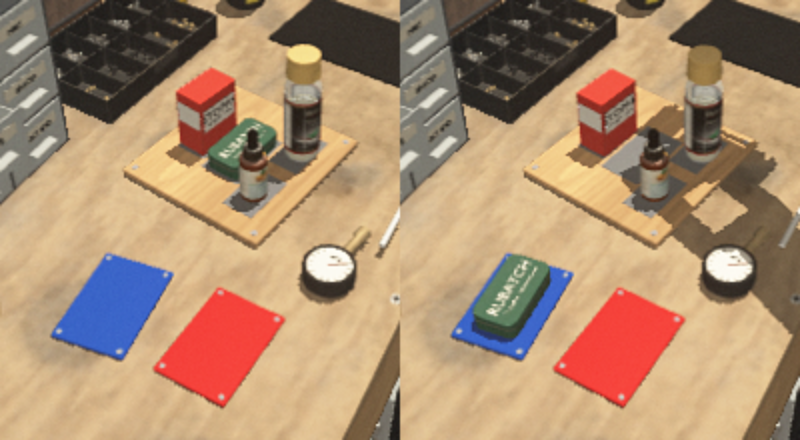

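View pics/w9.png

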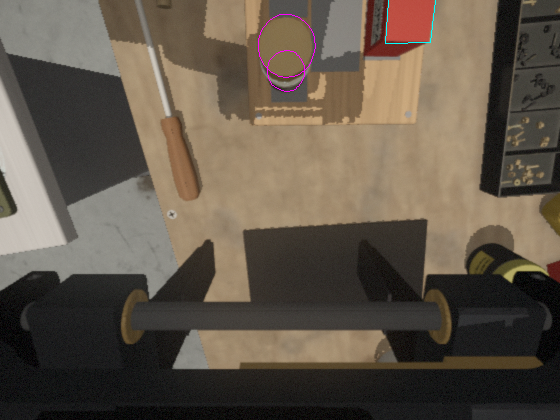

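Before and after match to within 1–2 px for all three, and the overlays fit. Handing in.

```bash
python3 -c "
from bench import ctrl
print(ctrl.sign_off())"
```

```text
the job is handed in; nothing more can be done
None
```

The job is done and handed in at about 49 s of the 134 s allowed. I moved the bottle, dropper bottle and carton onto the mat. Then I laid the tin on the blue pad and put the three things back where they stood.

**Last checks:**
- **Tin:** the wrist picture taken just after I let go showed it flat, centred to within a few mm and square to the blue pad.
- **Bottle, dropper and carton:** the scene picture before and after matches to about 1–2 px, with all three upright. The final wrist overlay also fits the bottle's start position and the visible part of the carton. The dropper was out of that picture, so it is checked only in the scene view.
- **Robot:** gripper open and clear, with the wrist force back to about zero.
- **Tub and mug:** I made no final position measurement of either. I felt no unexpected contact on the way.

**Disagreements:** early on, the top and wrist cameras put the dropper up to about 7 mm apart. A closer look settled it before I gripped. My wrist-picture estimate of the board's width was about 8 mm short, but I did not use it.

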